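# Slide the drill-bit rack past the gate into its dock

### The arm

A 6-joint arm with a two-finger parallel gripper is mounted at the origin on the work surface. World frame = base frame: x ahead of the robot, y to its left, z up, the work surface at z = 0. Lengths are in m, angles in degrees, forces in N, time in s.
With the tool pointing down it reaches from about 0.3 to 0.75 m from the base axis. Payload 8.5 kg.
Tool frame: the origin (TCP) lies midway between the tips of the shut fingers; the grasp point (between the pads) lies 19 mm behind it (env.tcp_to_grasp is the z of the grasp point in the tool frame, in m); z points along the fingers, y is the line along which they close (so a half turn about z gives the same grasp; the last joint's range is limited). The gripper opens to 85 mm and grips with 20 to 120 N. Pads are 22 mm wide; open, the fingers measure 114 mm over their backs; the gripper's body (76 mm by 85 mm) begins 54 mm behind the grasp point. The pads swing forward as they close: fully open they stand 13 mm farther back than shut.
Start: joints at [-81.434, 21.807, 74.336, -0, 83.858, -12.336], TCP at [0.196, -0.514, 0.231] pointing down, gripper open.
Joint ranges: [-178.18, 178.18], [-50.72, 133.34], [12.68, 142.11], [-81.47, 261.47], [9.98, 163.14], [-165.26, 165.26]. Speed limits (degrees/s): [136.94, 136.94, 180, 180, 180, 180].

### API

Orientations are given as a 3x3 rotation matrix whose columns are the frame's x, y, z axes.
In Python, from rig import env, imaging, job, models gives the robot as it stands. The module is installed in compiled form; this text tells all that it offers.
- The arm moves only by the tool jog_arm, never from a script. Its argument "plan" is text: rows parted by semicolons, each of 7 numbers parted by spaces: the turn, a rotation vector about the tool's x, y, z in degrees, then the shift along the tool's x, y, z in cm, then the closure in counts, from 0 (fully open) to 255 (shut). In form: rx ry rz x y z claw; .... A call has 1 to 10 rows; each row shifts and turns the commanded pose from where the row before left it, along the tool's axes as they then stand; what a row does not reach is not made up. A row lasts 1/12 s, in which the tool goes at most 41.7 mm and 7.16 degrees, less where a joint would pass 70% of its speed; a pose out of reach is approached as far as the arm can. A call with a gripper value outside its range is refused whole. The fingers move at their own pace and stop on an object; "grip_force" is the grip in N (left out, the last holds). Time passes only in rows, so rows that do not move let the fingers close. It gives the time, the measured TCP pose, the force, the opening and the grip force at its end, in the units of the state.
- env.observe(): the state, without advancing time (a new reading comes with each control period).
- imaging.get_image(name): name is "scene" or "top" or "wrist"; returns a dict with "pixels" (384x512x3 uint8, red, green, blue), "depth" (384x512 float32, m along the optical axis (not along the pixel's ray), 0 where there is no reading), "fov_y" (degrees; the focal length in pixels is half the picture's height over the tangent of half this angle, whatever the lens; pixels are square), "cx", "cy" (the principal point, pixels), "world_from_camera" (4x4, takes a point from camera to world coordinates). Camera axes: x right, y down, z forward; pixel columns grow to the right and rows downward; lengths in m; the calibration is good to about 2 mm. A picture is of the moment at which its call begins.
- job.close_job(): hands the job in; it is judged then, once.
Trained networks look in the newest picture that a camera, given by its name, has taken for a name from the list of things; names that differ only in an ending like _2 or _b are one class to them, and where a whole thing is asked for, a point or a joint stands for the part that bears it (a point fixed in the world has none). Each returns a list of dicts, best first, with "confidence" (0 to 1); they miss things now and then, are a little off and sometimes report something else, mostly with a low value. They report only what shows in the picture. A call takes as long as a camera call. They do not tell look-alikes from the thing itself.
- models.outline_of(camera, query): "region" (384x512 bool, what is visible of it) and "bbox" ([centre column, centre row, width, height] in pixels, round what is visible of it).
- models.tip_of(camera, query): "at" ([column, row] in pixels: a listed point, or the origin of a listed thing).
The state is a dict: "time_s": time; "q": joint angles; "qvel": joint speeds; "joint_efforts": joint torques, N m; "position": TCP position; "tool_rot": TCP orientation; "ft_force": force on the tool from outside, world axes, zero at the start; "wrist_torque": the same for the moment, N m; "grip_width": finger opening in m; "gripper_force": force on a finger pad.
Only numpy, scipy, OpenCV 4.12 (cv2) and the standard library are available. Lean on these libraries where they do the work, as an engineer would, in place of code of your own. Each camera call takes 0.05 s, during which the arm holds its last target. There are 200 camera calls.

### The job

Put the drill-bit rack away in its dock without grasping or lifting anything: with one fingertip press down the long thumb bar beside the lane and keep it down, so that the gate bar stands fully up, and meanwhile push the rack's upturned lip with the other finger until the rack is fully home against the end stop. Never let the gate bar knock against the rack or come down on it; once the rack is home, let the thumb bar up so that the gate shuts behind it, move clear, and leave everything else on the bench where it is.

Things in the scene. Friction and masses are not known exactly. Their poses are not given: they have to be found in the camera images.
- dock: Fixed grey sheet-steel lane, open on top, 66 mm wide inside, walls 4 mm thick and 56 mm (+y side) or 50 mm high, floor 6 mm thick. Origin on the bench, on the lane's centre line, in the plane of the gate bar. x points along the lane, the way the rack is pushed in; y to the thumb-bar side; z up. Open mouth at x = -272 mm.
- end_stop (a point): Middle of the inner face of the plate that closes the lane's far end, at dock x = +100, y = 0, z = 36 mm; the plate is 66 mm high and as wide as the lane.
- gate (a joint): Gate angle, rad: 0 shut (gate bar level across the lane), 1.4 fully up (stop). Gate bar, shaft and thumb bar are one sprung piece turning about a shaft along the lane at dock y = 44, z = 80 mm. Pressing the thumb bar down by this angle lifts the gate bar by it. The rack cannot push the gate open. Above 1.2 the bar is clear of the whole rack; let go, the spring shuts it at once.
- gate_bar (a point): Middle of the gate bar; shut, it lies at dock x = 0, y = 0, z = 80 mm. The bar is 8 mm thick along the lane, 12 mm high, and reaches from the shaft across the lane. Fully up it stands to 165 mm above the bench beside the lane, so the hand should stay short of it.
- thumb_bar (a point): Middle of the thumb bar's rolled outer edge (moves with the gate). The bar is a 4 mm plate outside the lane, from dock x = -262 to -40 mm, 55 mm wide from the shaft axis out. Gate shut, it slopes up and outward at 25 degrees, this point at x = -151, y = 91, z = 102 mm; at 1.4 rad it slopes down and outward at 55 degrees, this point at y = 74, z = 37 mm.
- press_point (a point): Fixed point in the dock, x = -151, y = 73, z = 50 mm: where a fingertip about 14 mm thick stands on the thumb bar when the gate is fully up (its lane-side face at y = 66 mm). The bar takes 2 to 6 N, may be pressed anywhere along its length, and a fingertip can slide along it.
- bearing (a point): Top of the middle bracket that carries the shaft, at dock x = -26, y = 46, z = 88 mm. Three such brackets, 22 mm wide across the lane (y = 35 to 57 mm), 5 mm thick, 88 mm high, stand at x = -268, -26 and +22 mm between lane wall and thumb bar; a finger pressing at the press point passes outside them.
- rack: Drill-bit rack, 0.45 to 0.85 kg: steel slide tray 170 x 60 x 4 mm, at its front end a wooden drill stand (80 x 60 mm, 82 mm high, bits to 140 mm), at its back an upturned push lip. Stands in the lane, short of the gate, 6 mm above the bench. Origin under the tray's middle, x forward along the lane; front face at x = +85 mm, stand's back at +5 mm. Home, its origin is at dock x = +15 mm.
- push_lip (a point): Middle of the top edge of the rack's push lip, on its outer back face: rack x = -85, y = 0, z = 60 mm (66 mm above the bench). The lip is 50 mm wide across the lane and 4 mm thick; the lane behind it is open from above. The tray between lip and stand is empty, 86 mm long.
- can: Bystander: hardener can, 66 mm across, 105 mm high, origin under its middle.
- cup: Bystander: mixing cup with two stirring sticks, 66 mm across, 150 mm high with the sticks, origin under its middle.
- spatula: Bystander: spatula lying beside the lane on the side away from the thumb bar; long axis x.
- baffle_ring: Bystander: wooden speaker ring lying flat, 144 mm across, 18 mm thick, origin under its middle.
- tape: Bystander: roll of masking tape lying flat, 96 mm across, 24 mm high, origin under its middle.
- sanding_block: Bystander: cork sanding block, 121 x 61 x 28 mm, origin under its middle.
- screwdriver: Bystander: screwdriver lying on the bench beyond the end stop; long axis x.
- drill: Bystander: cordless drill lying on its side, about 270 x 200 x 60 mm, origin under its motor housing.
Not all that is in view belongs to the job. Leave any blue look-alike of the rack alone.

How it is judged:
By the outcome, as a careful person would: the job done as asked, in the order asked, and still so for the second after the job is handed in, with the robot touching nothing.
It also fails if it takes over 50 s, if anything falls off the work surface, if the arm or the gripper's body presses on something with over 40 N, if the wrist force passes 120 N, or if a joint passes its speed limit or range.

## Working session

There is one attempt and no reset: what is moved stays moved. The work goes in short steps, Python scripts to look and compute and a tool call to move; the robot and the scene stay as the last step left them, time stands still between calls to the robot, and variables do not carry over. Pictures are saved under pics/ and viewed, at most 10 in all, crops included, and the job is handed in when it is done.

Besides the shell and the picture viewer there is one more tool, called after "Call:" by a JSON object that holds its "op" and its "data", one argument or row to a line. jog_arm: Moves the arm, as the interface text tells. Its arguments: {"type":"object","properties":{"plan":{"type":"string"},"grip_force":{"type":"number"}},"required":["plan"]}

```bash
mkdir -p pics; cat > h.py <<'E'
import numpy as np,cv2
from rig import env,imaging,job,models
def world(im,c,r,d=None):
    f=192/np.tan(np.radians(im["fov_y"]/2))
    c=np.atleast_1d(c).astype(float);r=np.atleast_1d(r).astype(float)
    if d is None: d=im["depth"][r.round().astype(int),c.round().astype(int)]
    p=np.stack([(c-im["cx"])/f*d,(r-im["cy"])/f*d,d,np.ones_like(d)])
    return (im["world_from_camera"]@p)[:3].T
def save(im,n,box=None,s=1):
    p=im["pixels"][:,:,::-1]
    if box: p=p[box[1]:box[3],box[0]:box[2]]
    cv2.imwrite("pics/"+n,cv2.resize(p,None,fx=s,fy=s,interpolation=cv2.INTER_CUBIC))
E
python3 - <<'E'
from h import *
ims={}
for cam in("top","scene"):
    im=imaging.get_image(cam);ims[cam]=im
    save(im,cam+"1.png",s=1.5)
    print(cam,im["fov_y"],im["world_from_camera"].round(3).tolist())
    for q in("dock","rack","thumb_bar","gate_bar","push_lip","end_stop","press_point","bearing","can","cup"):
        for t in models.tip_of(cam,q)[:3]:
            c,r=t["at"]
            w=world(im,c,r) if 0<=c<511 and 0<=r<383 else None
            print(cam,q,np.round(t["at"],1),round(t["confidence"],2),None if w is None else w.round(3))
print(env.observe()["time_s"])
E
```

```text
top 44.18105859403553 [[-0.029, -0.997, 0.074, 0.448], [-1.0, 0.029, 0.001, -0.002], [-0.003, -0.074, -0.997, 1.209], [0.0, 0.0, 0.0, 1.0]]
top dock [330.1 173.9] 0.66 [[ 0.56  -0.205  0.011]]
top rack [178.1 268.8] 0.74 [[0.34  0.174 0.084]]
top rack [161.1 108.2] 0.7 [[0.742 0.222 0.014]]
top rack [284.1 185.2] 0.68 [[ 0.534 -0.086  0.02 ]]
top thumb_bar [263.4 149.6] 0.62 [[ 0.613 -0.034  0.106]]
top thumb_bar [417.7 213. ] 0.4 [[ 0.455 -0.417  0.024]]
top gate_bar [335.2 171.1] 0.9 [[ 0.56  -0.205  0.085]]
top push_lip [185.5 120.8] 0.97 [[0.709 0.161 0.004]]
top push_lip [249.8 191.4] 0.82 [[0.518 0.    0.066]]
top push_lip [172.5 308. ] 0.7 [[0.245 0.193 0.061]]
top end_stop [316.8 155.3] 0.21 [[ 0.599 -0.162  0.085]]
top press_point [265.1 154.2] 0.58 [[ 0.603 -0.038  0.099]]
top press_point [285.6 187.5] 0.55 [[ 0.528 -0.09   0.024]]
top bearing [318.4 157.2] 0.81 [[ 0.594 -0.166  0.087]]
top bearing [284.6 186.3] 0.73 [[ 0.531 -0.087  0.025]]
top can [363.3 211. ] 0.87 [[ 0.463 -0.263  0.102]]
top cup [386.5 149. ] 0.88 [[ 0.615 -0.341  0.047]]
top cup [420.1 208.9] 0.36 [[ 
[... 599 characters left out ...]
0.053  0.015]]
scene push_lip [265.4 196.8] 0.97 [[0.506 0.003 0.058]]
scene push_lip [250.  257.7] 0.88 [[ 0.659  0.106 -0.   ]]
scene push_lip [375.5 190.6] 0.86 [[0.186 0.181 0.   ]]
scene end_stop [188.8 156.6] 0.56 [[ 0.567 -0.303  0.049]]
scene end_stop [212.6 246.5] 0.54 [[ 0.713  0.006 -0.001]]
scene end_stop [206.8 174. ] 0.34 [[ 0.594 -0.166  0.086]]
scene press_point [231.9 202.5] 0.85 [[ 0.568 -0.081  0.008]]
scene bearing [205.5 172.6] 0.81 [[ 0.592 -0.174  0.086]]
scene can [221.1 154.8] 0.85 [[ 0.466 -0.26   0.026]]
scene cup [171.2 165.7] 0.95 [[ 0.626 -0.321  0.032]]
scene cup [242.  196.4] 0.63 [[ 0.574 -0.024  0.086]]
scene cup [195. 138.] 0.55 [[ 0.464 -0.415  0.002]]
1.1
```

View pics/top1.png

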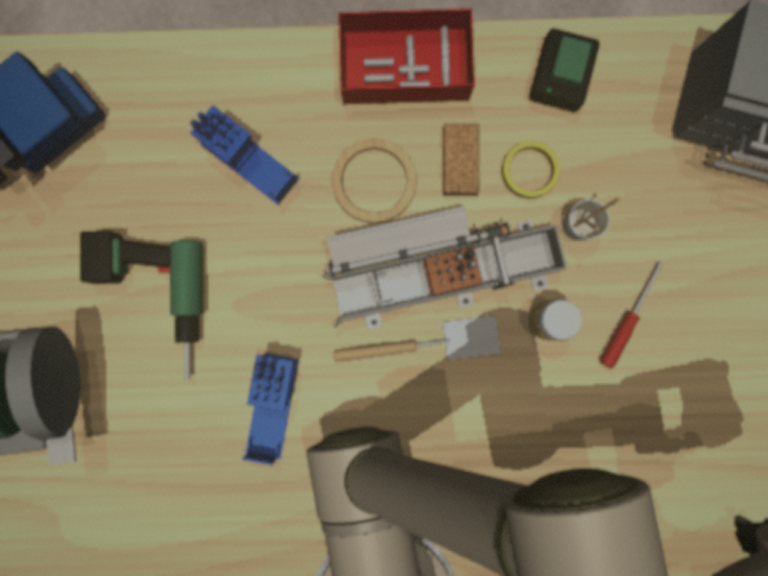

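View pics/scene1.png

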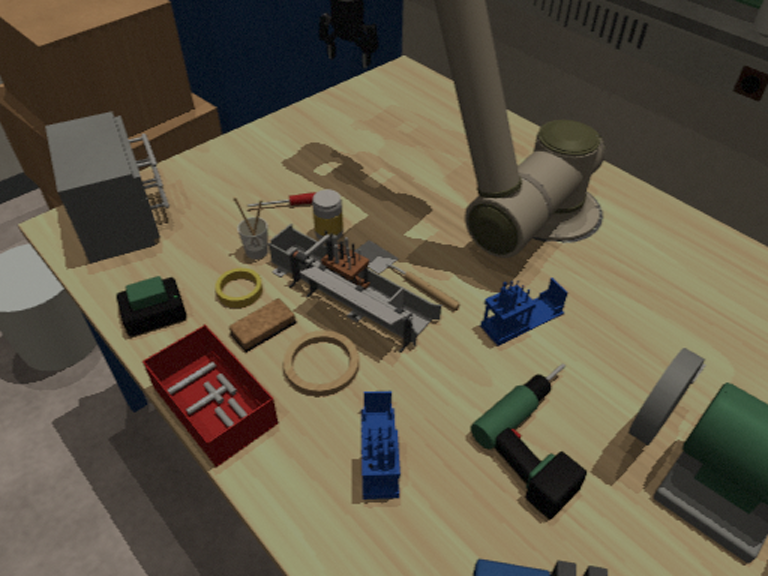

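The blue look-alikes are at top px (161,108) and (178,269). The real rack has an orange stand and sits in the steel lane at about (284,185), with its lip at about (250,191). I'll fit the dock pose to the depth and confirm the rack in a crop.

```bash
cat > fit.py <<'E'
from h import *
from scipy.optimize import least_squares
def cloud(P,yaw,o):
    c,s=np.cos(yaw),np.sin(yaw)
    return np.stack([o[0]+c*P[:,0]-s*P[:,1],o[1]+s*P[:,0]+c*P[:,1],P[:,2]],1)
def todock(W,p):
    c,s=np.cos(p[2]),np.sin(p[2]);d=W[:,:2]-p[:2]
    return np.stack([c*d[:,0]+s*d[:,1],-s*d[:,0]+c*d[:,1],W[:,2]],1)
g=lambda xs,ys,z:np.array([(x,y,z(x,y)) for x in xs for y in ys])
k=lambda v:(lambda x,y:v)
X=np.arange(-.27,.1,.003)
M=np.vstack([g(np.arange(-.262,-.04,.003),np.arange(.06,.094,.003),lambda x,y:.08+(y-.044)*np.tan(np.radians(25))+.002),
 g(np.arange(-.262,-.04,.003),np.arange(.094,.11,.003),k(0)),
 g(X,np.arange(-.075,-.037,.003),k(0)),g(X,[-.035],k(.05)),
 g(np.arange(.108,.125,.003),np.arange(-.03,.03,.003),k(0)),
 g(np.arange(.105,.107,.001),np.arange(-.03,.03,.003),k(.066)),
 g(np.arange(.02,.08,.003),np.arange(-.02,.02,.003),k(.006)),
 g(np.arange(-.003,.004,.003),np.arange(-.03,.04,.003),k(.086))])
def fit(im,p0):
    f=192/np.tan(np.radians(im["fov_y"]/2));T=np.linalg.inv(im["world_from_camera"])
    D=cv2.GaussianBlur(im["depth"],(0,0),1.0)
    def res(p):
        W=cloud(M,p[2],p);C=W@T[:3,:3].T+T[:3,3]
        u=(C[:,0]/C[:,2]*f+im["cx"]).astype(np.float32);v=(C[:,1]/C[:,2]*f+im["cy"]).astype(np.float32)
        d=cv2.remap(D,u[:,None],v[:,None],cv2.INTER_LINEAR)[:,0]
        return np.clip((d-C[:,2])/.01,-4,4)
    best=min((least_squares(res,np.array(p0)+[a,b,c],loss="soft_l1",diff_step=1e-3,x_scale=[.01,.01,.02]) for a in(-.006,0,.006) for b in(-.008,0,.008) for c in(-.04,0,.04)),key=lambda r:r.cost)
    return best
E
python3 - <<'E'
from fit import *
im=imaging.get_image("top")
b=fit(im,[.56,-.205,np.arctan2(-.205,.042)])
p=b.x;print("dock",p.round(4),np.degrees(p[2]),b.cost,len(M),np.mean(abs(b.fun)<.5))
np.save("dock.npy",p)
for q in("push_lip","gate_bar","bearing","thumb_bar"):
    for t in models.tip_of("top",q): 
        w=world(im,*t["at"]);print(q,round(t["confidence"],2),todock(w,p).round(4))
# lip profile along lane
vv,uu=np.mgrid[100:260,200:400];W=world(im,uu.ravel(),vv.ravel());Dk=todock(W,p)
m=(abs(Dk[:,1])<.02)&(Dk[:,0]>-.26)&(Dk[:,0]<-.05)
o=Dk[m];o=o[np.argsort(o[:,0])]
for a in np.arange(-.26,-.05,.005):
    s=o[(o[:,0]>=a)&(o[:,0]<a+.005)]
    if len(s):print(round(a,3),s[:,2].max().round(3),np.median(s[:,2]).round(3),end=' | ')
s=env.observe();print(s["tool_rot"],s["position"],s["grip_width"],env.tcp_to_grasp)
save(im,"rack.png",(205,125,395,230),4)
E
```

```text
dock [ 0.5577 -0.2179 -1.3688] -78.4253650934301 3026.718702704624 3600 0.6280555555555556
push_lip 0.87 [[-0.3253  0.2098  0.0611]]
push_lip 0.82 [[-0.2246  0.0037  0.066 ]]
push_lip 0.81 [[-0.4762 -0.242   0.0021]]
gate_bar 0.74 [[-0.0193 -0.0001  0.0071]]
gate_bar 0.69 [[-0.019   0.0074  0.0853]]
bearing 0.92 [[-0.0443  0.0538  0.0893]]
thumb_bar 0.94 [[-0.167   0.0941  0.1077]]
thumb_bar 0.59 [[-0.0471  0.051   0.084 ]]
-0.26 0.012 0.007 | -0.255 0.014 0.007 | -0.25 0.014 0.007 | -0.245 0.013 0.007 | -0.24 0.011 0.007 | -0.235 0.013 0.008 | -0.23 0.013 0.007 | -0.225 0.074 0.067 | -0.22 0.015 0.011 | -0.215 0.016 0.012 | -0.21 0.015 0.011 | -0.205 0.015 0.011 | -0.2 0.016 0.012 | -0.195 0.015 0.011 | -0.19 0.017 0.011 | -0.185 0.017 0.011 | -0.18 0.017 0.012 | -0.175 0.017 0.012 | -0.17 0.016 0.012 | -0.165 0.016 0.011 | -0.16 0.017 0.011 | -0.155 0.017 0.011 | -0.15 0.016 0.011 | -0.145 0.016 0.011 | -0.14 0.017 0.012 | -0.135 0.093 0.053 | -0.13 0.094 0.089 | -0.125 0.122 0.091 | -0.12 0.124 0.089 | -0.115 0.095 0.089 | -0.11 0.128 0.09 | -0.105 0.129 0.089 | -0.1 0.096 0.089 | -0.095 0.134 0.09 | -0.09 0.138 0.12 | -0.085 0.135 0.091 | -0.08 0.137 0.09 | -0.075 0.148 0.107 | -0.07 0.147 0.095 | -0.065 0.138 0.089 | -0.06 0.093 0.089 | -0.055 0.091 0.087 | [[ 9.34201691e-01  3.56745289e-01 -1.43120232e-05]
 [ 3.56745288e-01 -9.34201690e-01 -5.17444922e-05]
 [-3.18299201e-05  4.32340452e-05 -9.99999999e-01]] [ 0.19620592 -0.51380126  0.23134013] 0.0851437714073903 -0.0187
```

View pics/rack.png

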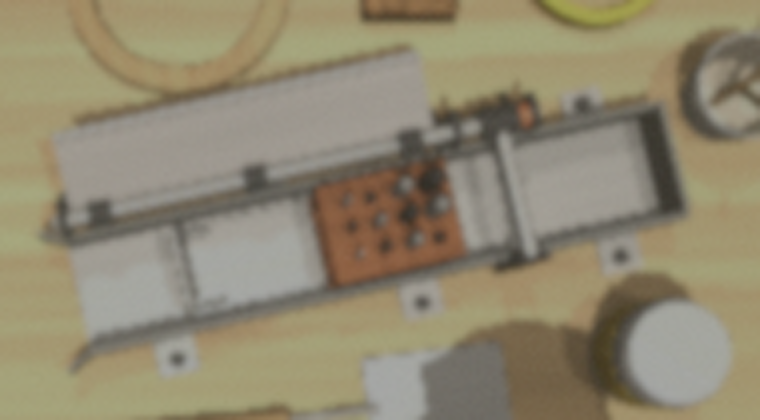

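The crop confirms the orange-stand rack in the lane, with its lip at crop x≈185 and the gate at about 515. The fit is stuck about 18 mm off along the lane, so I'm refitting from a better start.

```bash
python3 - <<'E'
from fit import *
im=imaging.get_image("top")
p=np.load("dock.npy");d=np.array([np.cos(p[2]),np.sin(p[2])]);n=np.array([-d[1],d[0]])
p0=np.r_[p[:2]-.018*d+.003*n,p[2]]
b=fit(im,p0);p=b.x;print(p.round(4),np.degrees(p[2]),b.cost,np.mean(abs(b.fun)<.5))
np.save("dock.npy",p)
for q in("push_lip","gate_bar","bearing","thumb_bar"):
    for t in models.tip_of("top",q): 
        w=world(im,*t["at"]);print(q,round(t["confidence"],2),todock(w,p).round(4))
vv,uu=np.mgrid[80:280,180:420];D=todock(world(im,uu.ravel(),vv.ravel()),p)
x,y,z=D.T
def pr(n,m,i): print(n,m.sum(),np.percentile(D[m][:,i],[2,50,98]).round(4))
pr("gate x",(abs(y)<.025)&(abs(x)<.03)&(z>.07),0)
pr("end x",(abs(y)<.025)&(x>.07)&(z>.05),0)
pr("wall- y",(x>-.25)&(x<-.03)&(abs(y+.035)<.015)&(z>.042)&(z<.06),1)
pr("wall- y2",(x>.03)&(x<.08)&(abs(y+.035)<.015)&(z>.042)&(z<.06),1)
pr("wall+ y2",(x>.03)&(x<.08)&(abs(y-.035)<.015)&(z>.046)&(z<.07),1)
pr("thumb y",(x>-.25)&(x<-.05)&(y>.05)&(z>.07),1)
pr("thumb x",(y<.09)&(y>.065)&(z>.07)&(x<-.02),0)
pr("lip x",(abs(y)<.02)&(x<-.15)&(z>.045),0)
pr("lip y",(abs(y)<.03)&(x<-.15)&(z>.055),1)
for a in (-.24,-.15,-.06):
  m=(abs(x-a)<.015)&(y>.05)&(z>.07);print(a,y[m].max().round(4),end=' ')
  m=(abs(x-a)<.015)&(abs(y+.035)<.015)&(z>.042)&(z<.06);print(np.median(y[m]).round(4))
E
```

```text
[ 0.5577 -0.2174 -1.3685] -78.41082339000198 2694.2025994862256 0.6658333333333334
push_lip 0.75 [[-0.4773 -0.2383  0.0034]]
push_lip 0.75 [[-0.3244  0.209   0.0647]]
push_lip 0.67 [[-0.2243  0.0079  0.0064]]
gate_bar 0.78 [[-0.0133  0.0006  0.0825]]
gate_bar 0.72 [[ 0.1819 -0.1386  0.0231]]
gate_bar 0.42 [[-0.1642  0.0952  0.1071]]
gate_bar 0.25 [[-0.4995  0.119   0.047 ]]
bearing 0.69 [[-0.0428  0.0449  0.0916]]
thumb_bar 0.74 [[-0.1633  0.0952  0.1071]]
gate x 85 [-0.0208 -0.0175 -0.0125]
end x 196 [0.083  0.1167 0.1677]
wall- y 157 [-0.0349 -0.0326 -0.0305]
wall- y2 33 [-0.0355 -0.0335 -0.0317]
wall+ y2 42 [0.0341 0.036  0.0384]
thumb y 1655 [0.0511 0.0735 0.0953]
thumb x 1036 [-0.2736 -0.1675 -0.0603]
lip x 29 [-0.2238 -0.2218 -0.2199]
lip y 35 [-0.0217  0.0013  0.0249]
-0.24 0.0964 -0.032
-0.15 0.0963 -0.0327
-0.06 0.0961 -0.0332
```

```bash
cat >> fit.py <<'E'
def to(dx,dy,z):
    "print TCP shift in tool axes (cm) and turn needed to reach dock dx,dy and height z with tool x = -dock x"
    p=np.load("dock2.npy");s=env.observe();R=np.array(s["tool_rot"]);P=np.array(s["position"])
    c,sn=np.cos(p[2]),np.sin(p[2])
    T=cloud(np.array([[dx,dy,z]]),p[2],p)[0]
    Rt=np.array([[-c,-sn*-1*-1*-1,0],[-sn,c*1,0],[0,0,-1.]]).copy()
    Rt=np.stack([[-c,-sn,0],np.cross([0,0,-1],[-c,-sn,0]),[0,0,-1]],1)
    rv=cv2.Rodrigues(R.T@Rt)[0].ravel()
    print("now dock",todock(P[None],p).round(4),"target",T.round(4),"tool shift cm",(R.T@(T-P)*100).round(2),"turn",np.degrees(rv).round(2),"after-turn shift",(Rt.T@(T-P)*100).round(2))
    print("t",s["time_s"],"F",np.round(s["ft_force"],2),"w",s["grip_width"],"q",np.round(s["q"],1))
E
python3 - <<'E'
from fit import *
p=np.load("dock.npy");d=np.array([np.cos(p[2]),np.sin(p[2])]);n=np.array([-d[1],d[0]])
np.save("dock2.npy",np.r_[p[:2]-.0165*d+.0015*n,p[2]-.0035]);print(np.load("dock2.npy"))
to(-.228,.037,.2)
E
```

```text
[ 0.55581333 -0.20091411 -1.37202704]
now dock [[ 0.2357 -0.4143  0.2313]] target [0.5471 0.0299 0.2   ] tool shift cm [ 52.17 -38.27   3.13] turn [  0.    -0.   -80.48] after-turn shift [46.37 45.13  3.13]
t 1.6 F [-0.8   0.19  0.65] w 0.08557251320773895 q [-81.4  21.8  74.3   0.   83.9 -12.3]
```

Call:
{"op": "jog_arm", "data": {
  "plan": "0 0 0 2.6 -1.9 0 80;0 0 0 2.6 -1.9 0 80;0 0 0 2.6 -1.9 0 80;0 0 0 2.6 -1.9 0 80;0 0 0 2.6 -1.9 0 80;0 0 0 2.6 -1.9 0 80;0 0 0 2.6 -1.9 0 80;0 0 0 2.6 -1.9 0 80;0 0 0 2.6 -1.9 0 80;0 0 0 2.6 -1.9 0 80"
}}

```text
time_s: 2.43
position: [0.3719, -0.2421, 0.2315]
tool_rot: [[0.934, 0.357, 0.0], [0.357, -0.934, -0.0], [0.0, 0.0, -1.0]]
ft_force: [-0.1, -0.4, -0.2]
grip_width: 0.0585
gripper_force: 0.0
```

Call:
{"op": "jog_arm", "data": {
  "plan": "0 0 0 2.6 -1.9 0 80;0 0 0 2.6 -1.9 0 80;0 0 0 2.6 -1.9 0 80;0 0 0 2.6 -1.9 0 80;0 0 0 2.6 -1.9 0 80;0 0 0 2.6 -1.9 0 80;0 0 0 2.6 -1.9 0 80;0 0 0 2.6 -1.9 0 80;0 0 0 2.6 -1.9 0 80;0 0 0 2.6 -1.9 0 80"
}}

```text
time_s: 3.27
position: [0.5471, 0.0283, 0.2314]
tool_rot: [[0.934, 0.357, 0.0], [0.357, -0.934, -0.0], [0.0, 0.0, -1.0]]
ft_force: [1.7, -0.2, -0.8]
grip_width: 0.0585
gripper_force: 0.0
```

Call:
{"op": "jog_arm", "data": {
  "plan": "0 0 -6.7 0 0 0 80;0 0 -6.7 0 0 0 80;0 0 -6.7 0 0 0 80;0 0 -6.7 0 0 0 80;0 0 -6.7 0 0 0 80;0 0 -6.7 0 0 0 80;0 0 -6.7 0 0 0 80;0 0 -6.7 0 0 0 80;0 0 -6.7 0 0 0 80;0 0 -6.7 0 0 0 80"
}}

```text
time_s: 4.1
position: [0.5464, 0.0267, 0.2313]
tool_rot: [[0.031, 1.0, -0.0], [1.0, -0.031, -0.0], [-0.0, -0.0, -1.0]]
ft_force: [0.7, 0.2, 0.3]
grip_width: 0.0586
gripper_force: 0.0
```

Call:
{"op": "jog_arm", "data": {
  "plan": "0 0 -6.7 0 0 0 80;0 0 -6.7 0 0 0 80;0 0 0 0 0 0 80;0 0 0 0 0 0 80"
}}

```text
time_s: 4.43
position: [0.5464, 0.0267, 0.2313]
tool_rot: [[-0.193, 0.981, 0.0], [0.981, 0.193, -0.0], [-0.0, 0.0, -1.0]]
ft_force: [0.1, 0.2, -0.9]
grip_width: 0.0585
gripper_force: 0.0
```

```bash
python3 - <<'E'
from fit import *
im=imaging.get_image("wrist");save(im,"w1.png",s=1.5)
to(-.228,.037,.14)
p=np.load("dock2.npy")
for q in("push_lip","bearing","thumb_bar","gate_bar"):
    for t in models.tip_of("wrist",q)[:2]:
        w=world(im,*t["at"]);print(q,np.round(t["at"]),round(t["confidence"],2),todock(w,p).round(4))
E
```

```text
now dock [[-0.225   0.0357  0.2313]] target [0.5471 0.0299 0.14  ] tool shift cm [0.3  0.12 9.13] turn [ 0.   0.  -0.3] after-turn shift [0.3  0.13 9.13]
t 4.4833 F [ 0.15 -0.31  0.18] w 0.05912024644708816 q [ -9.6  21.5  74.8   0.   83.7 -20.7]
push_lip [430.  74.] 0.65 [[-0.3161  0.1974  0.0608]]
push_lip [221. 187.] 0.56 [[-0.2074 -0.0046  0.0684]]
bearing [270. 346.] 0.79 [[-0.2362  0.0381  0.3117]]
thumb_bar [318. 253.] 0.66 [[-0.1519  0.0912  0.1057]]
```

View pics/w1.png

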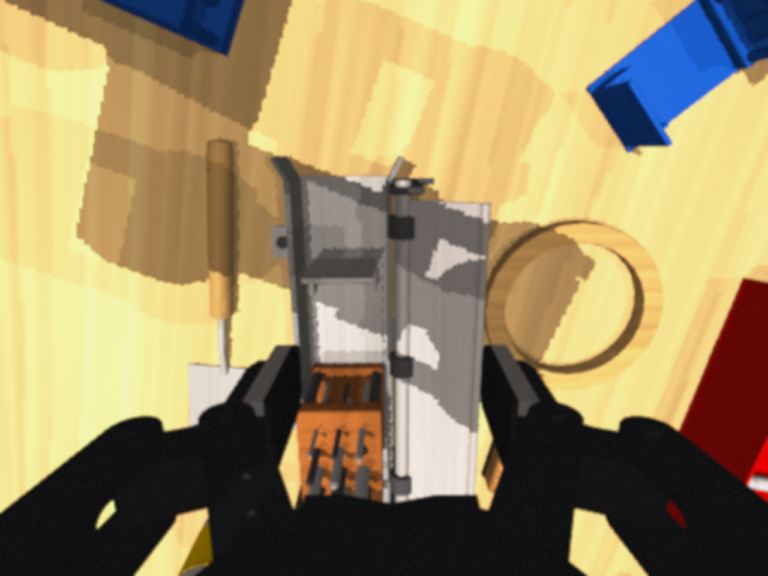

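The wrist view shows the lip at image (341,262), the thumb bar to the right and the fingers astride. The thumb bar agrees with the fit to 1 mm. Next I'll check the walls and lip in the wrist depth, then go down.

```bash
python3 - <<'E'
from fit import *
im=imaging.get_image("wrist");p=np.load("dock2.npy")
vv,uu=np.mgrid[90:340,150:345];D=todock(world(im,uu.ravel(),vv.ravel()),p);x,y,z=D.T
def pr(n,m,i): print(n,m.sum(),np.percentile(D[m][:,i],[2,50,98]).round(4))
pr("lip x",(abs(y)<.02)&(abs(x+.21)<.03)&(z>.062)&(z<.075),0)
pr("lip y",(abs(y)<.03)&(abs(x+.21)<.03)&(z>.062)&(z<.075),1)
for a in(-.24,-.16):
  q=abs(x-a)<.02
  pr("wall-",q&(abs(y+.035)<.01)&(z>.045)&(z<.06),1)
  pr("thumb y",q&(y>.06)&(y<.11)&(z>.085)&(z<.12),1)
pr("thumb x",(y<.09)&(y>.065)&(z>.08)&(z<.12)&(x<-.18),0)
E
```

```text
lip x 168 [-0.2093 -0.208  -0.206 ]
lip y 209 [-0.0243  0.0005  0.0223]
wall- 191 [-0.037  -0.0345 -0.0329]
thumb y 1704 [0.0607 0.0773 0.0929]
wall- 119 [-0.037  -0.0342 -0.0329]
thumb y 1355 [0.0605 0.077  0.0925]
thumb x 2612 [-0.2624 -0.2245 -0.1821]
```

Call:
{"op": "jog_arm", "data": {
  "plan": "0 0 -0.3 0.3 0.1 2 80;0 0 0 0 0 3 80;0 0 0 0 0 3 80;0 0 0 0 0 3 80;0 0 0 0 0 0.8 80;0 0 0 0 0 0 80;0 0 0 0 0 0 80"
}}

```text
time_s: 5.32
position: [0.5475, 0.0298, 0.1144]
tool_rot: [[-0.201, 0.98, 0.001], [0.98, 0.201, -0.0], [-0.0, 0.001, -1.0]]
ft_force: [-0.3, 1.1, 0.2]
grip_width: 0.0585
gripper_force: 0.0
```

Call:
{"op": "jog_arm", "data": {
  "plan": "0 0 0 0 0 0.6 80;0 0 0 0 0 0.6 80;0 0 0 0 0 0.6 80;0 0 0 0 0 0.6 80;0 0 0 0 0 0.6 80;0 0 0 0 0 0 80;0 0 0 0 0 0 80"
}}

```text
time_s: 5.9
position: [0.5468, 0.0298, 0.0832]
tool_rot: [[-0.201, 0.98, -0.0], [0.98, 0.201, -0.0], [0.0, -0.0, -1.0]]
ft_force: [-0.2, -0.5, 2.2]
grip_width: 0.0586
gripper_force: 1.1
```

```bash
python3 - <<'E'
from fit import *
to(-.228,.037,.05)
E
```

```text
now dock [[-0.228   0.0367  0.0832]] target [0.5471 0.0299 0.05  ] tool shift cm [0.   0.03 3.32] turn [-0.03 -0.    0.21] after-turn shift [0.   0.03 3.32]
t 5.9 F [-0.19 -0.46  2.17] w 0.0585934024245045 q [ -9.3  30.3  87.1  -0.   62.6 -20.9]
```

Call:
{"op": "jog_arm", "data": {
  "plan": "0 0 0 0 0 0.6 80;0 0 0 0 0 0.6 80;0 0 0 0 0 0.6 80;0 0 0 0 0 0.6 80;0 0 0 0 0 0.3 80;0 0 0 0 0 0 80"
}}

```text
time_s: 6.4
position: [0.5469, 0.0298, 0.0556]
tool_rot: [[-0.201, 0.98, 0.0], [0.98, 0.201, 0.0], [0.0, 0.0, -1.0]]
ft_force: [1.9, 0.5, 3.4]
grip_width: 0.0586
gripper_force: 2.3
```

Call:
{"op": "jog_arm", "data": {
  "plan": "0 0 0 0 0 0.2 80;0 0 0 0 0 0.2 80;0 0 0 0 0 0 80;0 0 0 0 0 0 80"
}}

```text
time_s: 6.73
position: [0.5473, 0.0298, 0.0525]
tool_rot: [[-0.201, 0.98, 0.001], [0.98, 0.201, -0.0], [-0.0, 0.001, -1.0]]
ft_force: [2.3, -0.2, 3.1]
grip_width: 0.0588
gripper_force: 2.2
```

```bash
python3 - <<'E'
from fit import *
to(-.228,.037,.05)
im=imaging.get_image("scene");save(im,"s2.png",(120,90,340,255),3.5)
im=imaging.get_image("top");p=np.load("dock2.npy")
vv,uu=np.mgrid[60:280,180:420];D=todock(world(im,uu.ravel(),vv.ravel()),p)
m=(abs(D[:,0])<.008)&(D[:,2]>.07)&(D[:,2]<.18);print(m.sum(),D[m][:,1:].round(3)[np.argsort(-D[m][:,2])[:12]].tolist())
E
```

```text
now dock [[-0.2279  0.0372  0.0525]] target [0.5471 0.0299 0.05  ] tool shift cm [ 0.01 -0.02  0.25] turn [0.06 0.02 0.21] after-turn shift [ 0.01 -0.02  0.25]
t 6.7333 F [ 2.28 -0.23  3.12] w 0.0588298853999513 q [ -9.3  32.8  88.9   0.   58.3 -20.9]
107 [[0.024, 0.166], [0.017, 0.164], [0.023, 0.163], [0.019, 0.163], [0.021, 0.163], [0.022, 0.161], [0.015, 0.161], [0.021, 0.161], [0.015, 0.161], [0.019, 0.161], [0.016, 0.16], [0.019, 0.16]]
```

View pics/s2.png

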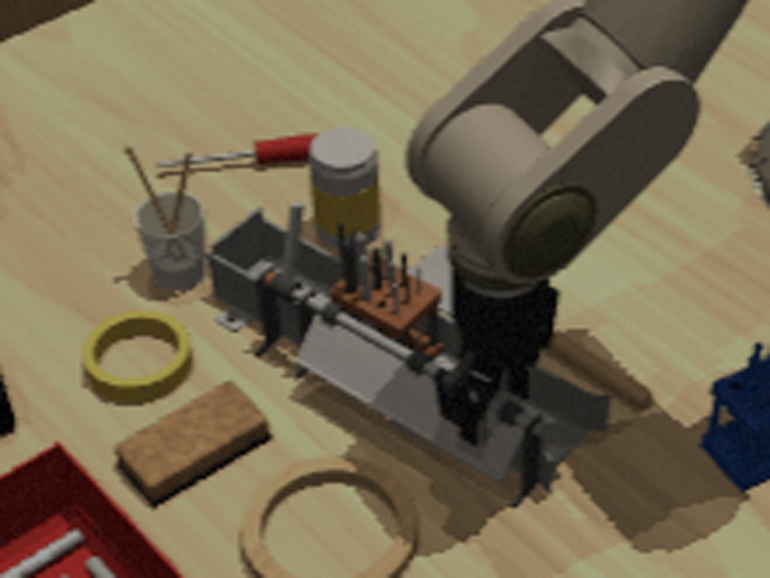

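Gate nearly up (about 1.3 rad). Pressing on until the stop is felt.

Call:
{"op": "jog_arm", "data": {
  "plan": "0 0 0 0 0 0.2 80;0 0 0 0 0 0 80;0 0 0 0 0 0 80"
}}

```text
time_s: 7.08
position: [0.5469, 0.0298, 0.0504]
tool_rot: [[-0.201, 0.98, 0.0], [0.98, 0.201, -0.0], [-0.0, 0.0, -1.0]]
ft_force: [1.7, -0.0, 4.2]
grip_width: 0.0585
gripper_force: 2.2
```

Call:
{"op": "jog_arm", "data": {
  "plan": "0 0 0 0 0 0.15 80;0 0 0 0 0 0 80;0 0 0 0 0 0 80"
}}

```text
time_s: 7.33
position: [0.5469, 0.0298, 0.0489]
tool_rot: [[-0.201, 0.98, 0.0], [0.98, 0.201, -0.0], [-0.0, 0.0, -1.0]]
ft_force: [1.4, 0.4, 4.5]
grip_width: 0.0587
gripper_force: 2.1
```

Call:
{"op": "jog_arm", "data": {
  "plan": "0 0 0 0 0 0.15 80;0 0 0 0 0 0 80;0 0 0 0 0 0 80"
}}

```text
time_s: 7.58
position: [0.5469, 0.0299, 0.0473]
tool_rot: [[-0.201, 0.98, 0.0], [0.98, 0.201, 0.0], [0.0, 0.0, -1.0]]
ft_force: [2.6, -0.2, 4.2]
grip_width: 0.0585
gripper_force: 2.1
```

Call:
{"op": "jog_arm", "data": {
  "plan": "0 0 0 0 0 0.15 80;0 0 0 0 0 0 80;0 0 0 0 0 0 80"
}}

```text
time_s: 7.83
position: [0.5468, 0.0299, 0.0458]
tool_rot: [[-0.201, 0.98, -0.0], [0.98, 0.201, 0.0], [0.0, -0.0, -1.0]]
ft_force: [2.3, -0.6, 3.8]
grip_width: 0.0587
gripper_force: 2.1
```

Call:
{"op": "jog_arm", "data": {
  "plan": "0 0 0 0 0 0.15 80;0 0 0 0 0 0 80;0 0 0 0 0 0 80"
}}

```text
time_s: 8.08
position: [0.5473, 0.0299, 0.0446]
tool_rot: [[-0.201, 0.98, 0.001], [0.98, 0.201, 0.0], [-0.0, 0.001, -1.0]]
ft_force: [2.1, 1.2, 5.9]
grip_width: 0.0588
gripper_force: 2.7
```

```bash
python3 - <<'E'
from fit import *
to(-.228,.037,.044)
im=imaging.get_image("top");p=np.load("dock2.npy")
vv,uu=np.mgrid[60:280,180:420];D=todock(world(im,uu.ravel(),vv.ravel()),p)
m=(abs(D[:,0])<.008)&(D[:,2]>.07)&(D[:,2]<.18);print(m.sum(),D[m][:,1:].round(3)[np.argsort(-D[m][:,2])[:12]].tolist())
E
```

```text
now dock [[-0.2279  0.0372  0.0446]] target [0.5471 0.0299 0.044 ] tool shift cm [ 0.01 -0.02  0.06] turn [0.07 0.01 0.21] after-turn shift [ 0.01 -0.02  0.06]
t 8.0833 F [2.07 1.23 5.91] w 0.058799363010872276 q [ -9.3  33.4  89.3   0.   57.2 -20.9]
98 [[0.034, 0.167], [0.033, 0.166], [0.03, 0.165], [0.031, 0.165], [0.028, 0.165], [0.033, 0.164], [0.028, 0.164], [0.029, 0.163], [0.028, 0.163], [0.026, 0.163], [0.036, 0.163], [0.031, 0.163]]
```

Call:
{"op": "jog_arm", "data": {
  "plan": "0 0 0.2 0 0 0.05 80;0 0 0 -0.2 0 0 80;0 0 0 -0.2 0 0 80;0 0 0 -0.2 0 0 80;0 0 0 -0.2 0 0 80;0 0 0 -0.2 0 0 80;0 0 0 -0.2 0 0 80;0 0 0 0 0 0 80"
}}

```text
time_s: 8.8
position: [0.5496, 0.0194, 0.044]
tool_rot: [[-0.197, 0.98, 0.001], [0.98, 0.197, 0.003], [0.002, 0.002, -1.0]]
ft_force: [3.3, 7.7, 3.9]
grip_width: 0.0584
gripper_force: 4.9
```

```bash
python3 - <<'E'
from fit import *
to(-.0815,.037,.044)
E
```

```text
now dock [[-0.2172  0.0374  0.044 ]] target [ 0.576  -0.1137  0.044 ] tool shift cm [-13.57  -0.04  -0.03] turn [ 0.1  -0.13 -0.  ] after-turn shift [-13.57  -0.04  -0.  ]
t 8.8 F [3.34 7.73 3.91] w 0.058361620157141504 q [-10.4  33.6  89.1   0.2  57.3 -21.9]
```

Call:
{"op": "jog_arm", "data": {
  "plan": "0 0 0 -0.2 0 0 80;0 0 0 -0.3 0 0 80;0 0 0 -0.3 0 0 80;0 0 0 -0.3 0 0 80;0 0 0 -0.3 0 0 80;0 0 0 -0.3 0 0 80;0 0 0 -0.3 0 0 80;0 0 0 -0.3 0 0 80;0 0 0 -0.3 0 0 80;0 0 0 -0.3 0 0 80"
}}

```text
time_s: 9.63
position: [0.5552, -0.0085, 0.044]
tool_rot: [[-0.198, 0.98, 0.001], [0.98, 0.198, 0.003], [0.003, 0.001, -1.0]]
ft_force: [3.8, 11.7, 5.4]
grip_width: 0.0589
gripper_force: 6.2
```

```bash
python3 - <<'E'
from fit import *
to(-.0815,.037,.044)
im=imaging.get_image("top");p=np.load("dock2.npy")
vv,uu=np.mgrid[60:280,180:420];D=todock(world(im,uu.ravel(),vv.ravel()),p)
m=(abs(D[:,0])<.008)&(D[:,2]>.07)&(D[:,2]<.18);print(m.sum(),D[m][:,1:].round(3)[np.argsort(-D[m][:,2])[:8]].tolist())
E
```

```text
now dock [[-0.1887  0.0374  0.044 ]] target [ 0.576  -0.1137  0.044 ] tool shift cm [-10.72  -0.04  -0.03] turn [ 0.08 -0.17  0.01] after-turn shift [-10.72  -0.04  -0.  ]
t 9.6333 F [ 3.8  11.72  5.38] w 0.05888131357736688 q [-13.2  34.   88.2   0.2  57.8 -24.7]
106 [[0.029, 0.168], [0.03, 0.166], [0.027, 0.166], [0.033, 0.166], [0.028, 0.165], [0.028, 0.165], [0.032, 0.165], [0.032, 0.165]]
```

Call:
{"op": "jog_arm", "data": {
  "plan": "0 0 0 -0.3 0 0 80;0 0 0 -0.3 0 0 80;0 0 0 -0.3 0 0 80;0 0 0 -0.3 0 0 80;0 0 0 -0.3 0 0 80;0 0 0 -0.3 0 0 80;0 0 0 -0.3 0 0 80;0 0 0 -0.3 0 0 80;0 0 0 -0.3 0 0 80;0 0 0 -0.3 0 0 80"
}}

```text
time_s: 10.52
position: [0.561, -0.0377, 0.044]
tool_rot: [[-0.198, 0.98, 0.001], [0.98, 0.198, 0.004], [0.003, 0.001, -1.0]]
ft_force: [4.0, 12.1, 6.7]
grip_width: 0.0586
gripper_force: 6.5
```

Call:
{"op": "jog_arm", "data": {
  "plan": "0 0 0 -0.3 0 0 80;0 0 0 -0.3 0 0 80;0 0 0 -0.3 0 0 80;0 0 0 -0.3 0 0 80;0 0 0 -0.3 0 0 80;0 0 0 -0.3 0 0 80;0 0 0 -0.3 0 0 80;0 0 0 -0.3 0 0 80;0 0 0 -0.3 0 0 80;0 0 0 -0.3 0 0 80"
}}

```text
time_s: 11.35
position: [0.5669, -0.067, 0.0439]
tool_rot: [[-0.198, 0.98, 0.0], [0.98, 0.198, 0.004], [0.004, 0.001, -1.0]]
ft_force: [3.7, 12.4, 6.9]
grip_width: 0.0587
gripper_force: 6.6
```

```bash
python3 - <<'E'
from fit import *
to(-.0815,.037,.044)
im=imaging.get_image("top");p=np.load("dock2.npy");save(im,"t3.png",(205,125,395,230),4)
vv,uu=np.mgrid[60:280,180:420];D=todock(world(im,uu.ravel(),vv.ravel()),p)
m=(abs(D[:,0])<.008)&(D[:,2]>.13)&(D[:,2]<.18);print(m.sum(),D[m][:,1:].round(3)[np.argsort(-D[m][:,2])[:8]].tolist())
E
```

```text
now dock [[-0.1291  0.0373  0.0439]] target [ 0.576  -0.1137  0.044 ] tool shift cm [-4.76 -0.03 -0.02] turn [ 0.06 -0.21  0.02] after-turn shift [-4.76 -0.03 -0.01]
t 11.35 F [ 3.71 12.37  6.85] w 0.0586642534629569 q [-18.7  35.2  85.5   0.2  59.4 -30.2]
34 [[0.032, 0.167], [0.025, 0.166], [0.027, 0.166], [0.035, 0.165], [0.03, 0.165], [0.034, 0.165], [0.028, 0.165], [0.028, 0.165]]
```

View pics/t3.png

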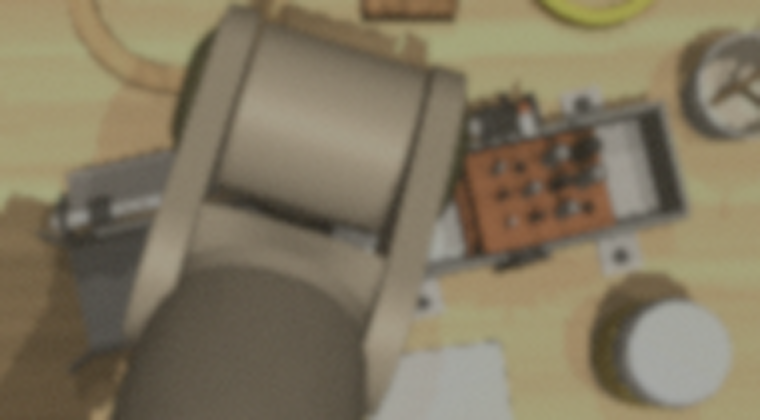

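The rack is passing under the raised gate: the stand is at crop x 470–610 and the gate stands upright at about (500,115). About 45 mm to go.

Call:
{"op": "jog_arm", "data": {
  "plan": "0 0 0 -0.3 0 0 80;0 0 0 -0.3 0 0 80;0 0 0 -0.3 0 0 80;0 0 0 -0.3 0 0 80;0 0 0 -0.3 0 0 80;0 0 0 -0.3 0 0 80;0 0 0 -0.3 0 0 80;0 0 0 -0.3 0 0 80;0 0 0 -0.3 0 0 80;0 0 0 -0.3 0 0 80"
}}

```text
time_s: 12.23
position: [0.5728, -0.0962, 0.0439]
tool_rot: [[-0.198, 0.98, 0.0], [0.98, 0.198, 0.004], [0.004, 0.001, -1.0]]
ft_force: [4.3, 11.5, 7.4]
grip_width: 0.0586
gripper_force: 6.8
```

Call:
{"op": "jog_arm", "data": {
  "plan": "0 0 0 -0.2 0 0 80;0 0 0 -0.2 0 0 80;0 0 0 -0.2 0 0 80;0 0 0 -0.1 0 0 80;0 0 0 -0.1 0 0 80;0 0 0 -0.1 0 0 80;0 0 0 -0.1 0 0 80;0 0 0 0 0 0 80"
}}

```text
time_s: 12.9
position: [0.5748, -0.1061, 0.0439]
tool_rot: [[-0.198, 0.98, 0.0], [0.98, 0.198, 0.004], [0.004, 0.001, -1.0]]
ft_force: [3.6, 11.2, 7.1]
grip_width: 0.059
gripper_force: 6.3
```

```bash
python3 - <<'E'
from fit import *
to(-.0815,.037,.044)
im=imaging.get_image("top");p=np.load("dock2.npy")
vv,uu=np.mgrid[60:280,180:420];D=todock(world(im,uu.ravel(),vv.ravel()),p)
m=(abs(D[:,0])<.008)&(D[:,2]>.13)&(D[:,2]<.18);print(m.sum(),D[m][:,1:].round(3)[np.argsort(-D[m][:,2])[:8]].tolist())
m=(abs(D[:,1])<.022)&(D[:,2]>.082)&(D[:,2]<.096)&(D[:,0]>0)&(D[:,0]<.12);print("stand x",np.percentile(D[m][:,0],[1,50,99]))
E
```

```text
now dock [[-0.0892  0.0373  0.0439]] target [ 0.576  -0.1137  0.044 ] tool shift cm [-0.77 -0.03 -0.01] turn [ 0.05 -0.21  0.02] after-turn shift [-0.77 -0.03 -0.01]
t 12.9 F [ 3.56 11.23  7.13] w 0.05895919848770866 q [-22.1  36.2  83.1   0.2  60.7 -33.7]
0 []
stand x [0.01336103 0.04421549 0.09137739]
```

Call:
{"op": "jog_arm", "data": {
  "plan": "0 0 0 -0.1 0 0 80;0 0 0 -0.1 0 0 80;0 0 0 -0.1 0 0 80;0 0 0 -0.1 0 0 80;0 0 0 -0.1 0 0 80;0 0 0 0 0 0 80"
}}

```text
time_s: 13.45
position: [0.5758, -0.1109, 0.0439]
tool_rot: [[-0.198, 0.98, 0.0], [0.98, 0.198, 0.004], [0.004, 0.001, -1.0]]
ft_force: [3.7, 11.9, 6.5]
grip_width: 0.0588
gripper_force: 6.2
```

Call:
{"op": "jog_arm", "data": {
  "plan": "0 0 0 -0.1 0 0 80;0 0 0 -0.1 0 0 80;0 0 0 0 0 0 80"
}}

```text
time_s: 13.7
position: [0.576, -0.1123, 0.0439]
tool_rot: [[-0.198, 0.98, -0.0], [0.98, 0.198, 0.005], [0.005, 0.001, -1.0]]
ft_force: [3.4, 14.7, 9.3]
grip_width: 0.0589
gripper_force: 8.2
```

Call:
{"op": "jog_arm", "data": {
  "plan": "0 0 0 -0.1 0 0 80;0 0 0 0 0 0 80"
}}

```text
time_s: 13.87
position: [0.576, -0.1124, 0.0439]
tool_rot: [[-0.197, 0.98, -0.001], [0.98, 0.197, 0.007], [0.007, 0.0, -1.0]]
ft_force: [3.6, 19.0, 9.2]
grip_width: 0.0585
gripper_force: 10.2
```

Call:
{"op": "jog_arm", "data": {
  "plan": "0 0 0 -0.1 0 0 80;0 0 0 0 0 0 80;0 0 0 0 0 0 80"
}}

```text
time_s: 14.12
position: [0.576, -0.1125, 0.0439]
tool_rot: [[-0.197, 0.98, -0.001], [0.98, 0.197, 0.008], [0.008, 0.0, -1.0]]
ft_force: [1.8, 21.9, 10.5]
grip_width: 0.0586
gripper_force: 13.0
```

```bash
python3 - <<'E'
from fit import *
to(-.0815,.037,.044)
im=imaging.get_image("top");p=np.load("dock2.npy")
vv,uu=np.mgrid[60:280,180:420];D=todock(world(im,uu.ravel(),vv.ravel()),p)
m=(abs(D[:,1])<.022)&(D[:,2]>.082)&(D[:,2]<.096)&(D[:,0]>0)&(D[:,0]<.12);print("stand x",np.percentile(D[m][:,0],[1,50,99]))
m=(abs(D[:,1])<.025)&(D[:,0]>.09)&(D[:,0]<.103)&(D[:,2]<.04);print("floor seen before stop",m.sum())
save(im,"t4.png",(205,125,395,230),4)
E
```

```text
now dock [[-0.0827  0.0372  0.0439]] target [ 0.576  -0.1137  0.044 ] tool shift cm [-0.12 -0.02 -0.01] turn [ 0.01 -0.47 -0.01] after-turn shift [-0.12 -0.02 -0.01]
t 14.1167 F [ 1.78 21.94 10.45] w 0.05856831410615149 q [-22.8  36.5  82.6   0.4  61.2 -34.4]
stand x [0.01927638 0.05039853 0.09777009]
floor seen before stop 0
```

View pics/t4.png

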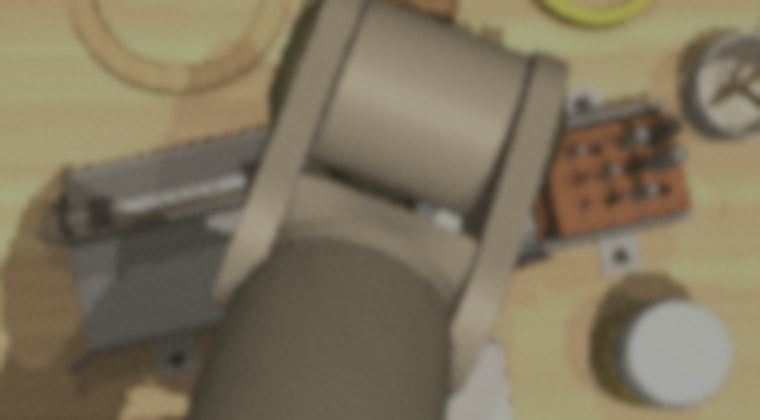

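The rack is against the end stop, with the stand spanning 19–98 mm and the push force rising while nothing moves. Now back off and release.

Call:
{"op": "jog_arm", "data": {
  "plan": "0 0 0 0.3 0 0 80;0 0 0 0.3 0 0 80;0 0 0 0.3 0 0 80;0 0 0 0.3 0 0 80;0 0 0 0 0 0 80"
}}

```text
time_s: 14.58
position: [0.5748, -0.1057, 0.0441]
tool_rot: [[-0.198, 0.98, 0.002], [0.98, 0.198, -0.001], [-0.001, 0.002, -1.0]]
ft_force: [4.9, -1.3, 2.7]
grip_width: 0.0588
gripper_force: 2.7
```

Call:
{"op": "jog_arm", "data": {
  "plan": "0 0 0 0 0 -0.5 80;0 0 0 0 0 -0.8 80;0 0 0 0 0 -0.8 80;0 0 0 0 0 -0.8 80;0 0 0 0 0 -0.8 80;0 0 0 0 0 -0.8 80;0 0 0 0 0 -0.8 80;0 0 0 0 0 -1 80;0 0 0 0 0 -1 80;0 0 0 0 0 -1 80"
}}

```text
time_s: 15.42
position: [0.5739, -0.1054, 0.1277]
tool_rot: [[-0.198, 0.98, -0.0], [0.98, 0.198, 0.0], [0.0, -0.0, -1.0]]
ft_force: [-0.1, 0.8, -0.3]
grip_width: 0.0585
gripper_force: 0.0
```

Call:
{"op": "jog_arm", "data": {
  "plan": "0 0 0 0 0 -2 80;0 0 0 0 0 -3 80;0 0 0 0 0 -3 80;0 0 0 1 0 -3 80;0 0 0 3 0 0 80;0 0 0 3 0 0 80;0 0 0 3 0 0 80;0 0 0 3 0 0 80;0 0 0 3 0 0 80;0 0 0 0 0 0 80"
}}

```text
time_s: 16.25
position: [0.541, 0.0556, 0.2378]
tool_rot: [[-0.202, 0.979, -0.0], [0.979, 0.202, 0.001], [0.001, 0.0, -1.0]]
ft_force: [0.6, 0.3, -0.5]
grip_width: 0.0588
gripper_force: 0.0
```

```bash
python3 - <<'E'
from fit import *
to(-.0815,.037,.2)
im=imaging.get_image("top");p=np.load("dock2.npy")
vv,uu=np.mgrid[60:280,180:420];D=todock(world(im,uu.ravel(),vv.ravel()),p)
m=(abs(D[:,1])<.022)&(D[:,2]>.082)&(D[:,2]<.096)&(D[:,0]>.012)&(D[:,0]<.12);print("stand x",np.percentile(D[m][:,0],[1,50,99]))
m=(abs(D[:,1])<.025)&(abs(D[:,0])<.012)&(D[:,2]>.05);print("gate",np.median(D[m],0))
m=(abs(D[:,1])<.02)&(D[:,0]>-.1)&(D[:,0]<-.04)&(D[:,2]>.045);print("lip",np.median(D[m],0),m.sum())
im=imaging.get_image("scene");save(im,"s5.png",(120,90,340,255),3.5)
E
```

```text
now dock [[-0.2544  0.0362  0.2378]] target [ 0.576  -0.1137  0.2   ] tool shift cm [-1.729e+01  1.000e-02  3.760e+00] turn [ 0.01 -0.07  0.26] after-turn shift [-17.29   0.08   3.78]
t 16.25 F [ 0.59  0.31 -0.52] w 0.05880872315050098 q [ -6.6  20.9  74.6   0.1  84.5 -18.3]
stand x [0.01952684 0.04874702 0.0978487 ]
gate [-0.00124319  0.00010539  0.08686219]
lip [-0.0695155   0.00033654  0.06480467] 48
```

View pics/s5.png

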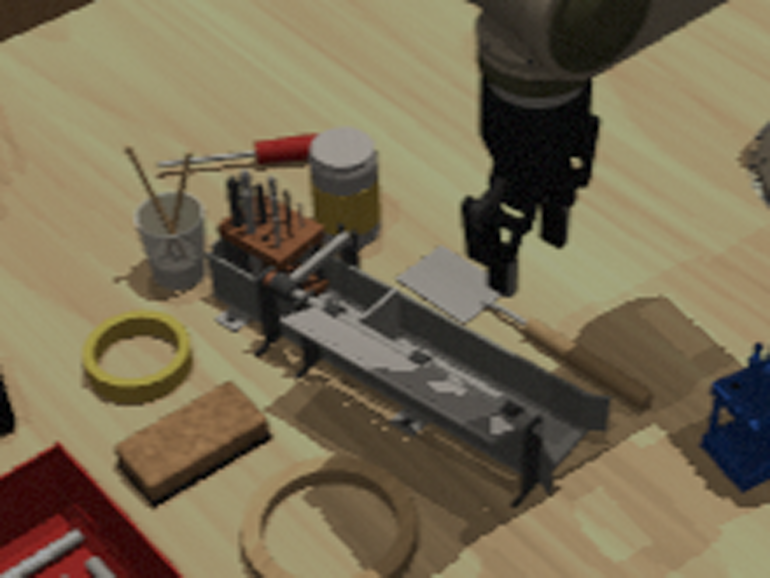

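The rack is home at crop (270,230), with the gate shut behind it at (320,255). The hand is clear and the bystanders have not moved.

```bash
python3 -c "
from rig import job
print(job.close_job())"
```

```text
the job is handed in; nothing more can be done
None
```

The rack is home against the end stop and the gate is shut behind it. The bystanders beside the lane were not disturbed, the arm is clear, and the job was handed in at about 16 s of the 50 s allowed.

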